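# Square a battery pack up in the locating fixture and close the jaw

## Task

Locate the black battery pack in the fixture for marking: push it along the bench until a long side lies flat against the long fence and one end is up against the fixed end stop, then push the sliding jaw along the fence until it meets the pack's other end. Only push with the fingertips: the pack must stay down flat on the bench, never lifted or tipped, and everything standing around must be left where it is. Finish clear of the work.

Things in the scene. Friction and masses are not known exactly. Their poses are not given: they have to be found in the camera images.
- battery_pack: Black cordless-tool battery pack, loose, flat on the bench. Lower body 98 (its x) x 66 (its y) x 30 mm high, with a narrower raised part (70 x 40 mm) on top to 41 mm. Origin: centre of its underside; x along its long side, z up. About 0.3 to 0.55 kg.
- fixture: Fixture fixed to the bench. Origin on the bench at the inside corner of fence and end stop. Aluminium fence, 26 mm high: working face x = 0, looks to -x (to the robot), runs along y from +28 to -375 mm. End stop at its left end: 26 mm high, working face y = 0, looks to -y, 61 mm long. Seated on the bare bench, the pack's centre is at x = -33, y = -49 mm, its x along fixture y, either way round.
- jaw (a joint): Slide of the steel jaw along the fence, m: grows as the jaw moves towards the end stop (fixture +y). Its pressing face lies at fixture y = -0.300 + value; it meets a seated pack (98 mm long) at about 0.202. Starts between 0 and 0.03; travel 0 to 0.28. Needs about 3 N and stays where it is left.
- jaw_back (a point): Centre of the jaw's back face, the flat steel face that looks away from the end stop (fixture -y), at fixture x = -31 mm, 20 mm above the bench; the face is 56 mm wide (along fixture x) and 36 mm high, from 2 to 38 mm above the bench; the jaw block is 32 mm thick along the slide. Behind the face the bench is free.
- pulley: Bystander: turned grooved pulley, 60 mm diameter, 24 mm high, flat on the bench to the left of the pack's way. Origin: centre of its underside.
- bush: Bystander: flanged bronze bush standing on end, 34 mm diameter, 26 mm high, in front of the jaw on the robot's side. Origin: centre of its underside.
- tape_measure: Bystander: tape measure standing on edge, 38 x 84 x 68 mm high, right of the work. Origin: centre of its underside.
- pliers: Bystander: pair of pliers lying flat, 61 x 188 x 14 mm, left of the work. Origin: centre of its underside.
Not all that is in view belongs to the job. Of the things like the battery_pack, leave any that is green, pink or yellow; of the rest the larger one is meant.

How it is judged:
At the end, for the whole second after the job is handed in: The pack lies flat and at rest on the bench with its long side against the fence (within 4 mm, square within 2 degrees) and its end against the end stop (within 4 mm), and the jaw's face is up against its other end (jaw value above 0.198, within 4 mm) (x of battery_pack in the frame of fixture between -0.037 and -0.029 m and y of battery_pack in the frame of fixture between -0.053 and -0.044 m and angle between the x axis of battery_pack and the y axis of fixture, either way round below 0.035 rad and angle between battery_pack's own z axis and vertical below 0.03 rad and value of joint jaw above 0.198 m and linear speed of battery_pack below 0.01 m/s); the robot touches nothing.
It fails at once if the battery pack is lifted off the bench or tipped (height (world z) of battery_pack above 0.01 m or angle between battery_pack's own z axis and vertical above 0.15 rad).
It fails at once if a bystander (pulley, bush, tape measure or pliers) is moved more than 20 mm (distance of any of pulley, bush, tape_measure, pliers from where it was at the start of the episode above 0.02 m).
It also fails if it takes over 58 s, if anything falls off the work surface, if the arm or the gripper's body presses on something with over 40 N, if the wrist force passes 120 N, or if a joint passes its speed limit or range.

## Robot

A 6-joint arm with a two-finger parallel gripper is mounted at the origin on a cart in front of the work surface, level with it; the furniture and walls round the work are solid. World frame = base frame: x ahead of the robot, y to its left, z up, the work surface at z = 0. Lengths are in m, angles in rad, forces in N, time in s.
With the tool pointing down it reaches from about 0.35 to 0.925 m from the base axis. Payload 6.4 kg.
Tool frame: the origin (TCP) lies where the fingers leave the gripper's body, on its centre line; the fingertips stand 97 mm ahead of it and the grasp point (between the pads) lies 78 mm ahead of it; z points along the fingers, y is the line along which they close (so a half turn about z gives the same grasp; the last joint's range is limited). The gripper opens to 94 mm and grips with 3 to 60 N. Pads are 16 mm wide; open, the fingers measure 119 mm over their backs; the gripper's body (75 mm by 177 mm) begins 78 mm behind the grasp point.
Start: joints at [-1.396, 0.245, 1.558, -0, 1.339, -0.174], TCP at [0.222, -0.611, 0.303] pointing down, gripper open.
Joint ranges: [-3.13, 3.13], [-1.02, 2.26], [0.13, 2.54], [-0.95, 4.09], [0.21, 2.88], [-2.74, 2.74]. Speed limits (rad/s): [2.57, 2.57, 3.14, 3.14, 3.14, 3.14].

## Interface

Orientations are given as a 3x3 rotation matrix whose columns are the frame's x, y, z axes.
In Python, from bench import get_state, get_image, hand_in, boxes_of, outline_of, landmark_of gives the robot as it stands.
- The arm moves only by the tool send_rows, never from a script. Its argument "steps" is text: rows parted by semicolons, each of 7 numbers parted by spaces: the shift along the tool's x, y, z in m, then the turn, a rotation vector about the tool's x, y, z in degrees, then the opening, from 0 (shut) to 1 (fully open). A call has 1 to 8 rows; each row shifts and turns the commanded pose from where the row before left it, along the tool's axes as they then stand; what a row does not reach is not made up. A row lasts 1/8 s, in which the tool goes at most 62.5 mm and 10.7 degrees, less where a joint would pass 70% of its speed; a pose out of reach is approached as far as the arm can. A call is refused whole if a number of a shift passes 0.0625 or a number of a turn 10.7, either way. A call with a gripper value outside its range is refused whole. The fingers move at their own pace and stop on an object; "squeeze" is the grip in N (left out, the last holds). Time passes only in rows, so rows that do not move let the fingers close. It gives the time, the measured TCP pose, the force, the opening and the grip force at its end, in the units of the state.
- get_state(): the state, without advancing time (a new reading comes with each control period).
- get_image(name): name is "scene" or "top" or "wrist"; returns a dict with "image" (420x560x3 uint8, blue, green, red), "fx", "fy", "cx", "cy" (pixels), "eye" and "orientation" of the camera in the world. Camera axes: x right, y down, z forward; pixel columns grow to the right and rows downward; lengths in m; the calibration is good to about 2 mm. A picture is of the moment at which its call begins. There is no depth.
- hand_in(): hands the job in; it is judged then, once.
Trained networks look in a picture, given as the dict that the camera call returned (one of the last four; its "shot" number tells which), for a name from the list of things; names that differ only in an ending like _2 or _b are one class to them, and where a whole thing is asked for, a point or a joint stands for the part that bears it (a point fixed in the world has none). Each returns a list of dicts, best first, with "score" (0 to 1); they miss things now and then, are a little off and sometimes report something else, mostly with a low value. They report only what shows in the picture. A call takes as long as a camera call. They do not tell look-alikes from the thing itself.
- boxes_of(picture, label): "location" ([row, column] in pixels, amid what is visible of it).
- outline_of(picture, label): "mask" (420x560 bool, what is visible of it) and "location" ([row, column] in pixels, amid what is visible of it).
- landmark_of(picture, label): "location" ([row, column] in pixels: a listed point, or the origin of a listed thing).
The state is a dict: "time": time; "q": joint angles; "qd": joint speeds; "joint_torque": joint torques, N m; "eef_pos": TCP position; "eef_rot": TCP orientation; "ft_force": force on the tool from outside, world axes, zero at the start; "moment": the same for the moment, N m; "finger_gap": opening from 0.0 (shut) to 1.0 (fully open); "grasp_force": force on a finger pad.
Only numpy, scipy, OpenCV 4.12 (cv2) and the standard library are available. Lean on these libraries where they do the work, as an engineer would, in place of code of your own. Each camera call takes 0.05 s, during which the arm holds its last target. There are 200 camera calls.

## Working session

There is one attempt and no reset: what is moved stays moved. The work goes in short steps, Python scripts to look and compute and a tool call to move; the robot and the scene stay as the last step left them, time stands still between calls to the robot, and variables do not carry over. Pictures are saved under pics/ and viewed, at most 10 in all, crops included, and the job is handed in when it is done.

Besides the shell and the picture viewer there is one more tool, called after ">>>" as a command line: name --argument value ..., lists and objects as JSON in quotes. send_rows: Moves the arm, as the interface text tells. Its arguments: {"type":"object","properties":{"steps":{"type":"string"},"squeeze":{"type":"number"}},"required":["steps"]}

```bash
mkdir -p pics; cat > h.py <<'E'
import numpy as np, cv2
from bench import *
def px2w(im,rc,z):
    d=np.array(im["orientation"])@np.array([(rc[1]-im["cx"])/im["fx"],(rc[0]-im["cy"])/im["fy"],1.])
    e=np.array(im["eye"]); return e+d*(z-e[2])/d[2]
def w2px(im,p):
    c=np.array(im["orientation"]).T@(np.array(p)-np.array(im["eye"]))
    return np.array([c[1]/c[2]*im["fy"]+im["cy"],c[0]/c[2]*im["fx"]+im["cx"]])
E
python3 - <<'E'
from h import *
np.set_printoptions(precision=3,suppress=True)
S=get_image("scene");T=get_image("top")
cv2.imwrite("pics/s.png",S["image"]);cv2.imwrite("pics/t.png",T["image"])
for im,n in((T,"top"),(S,"scene")):
  print(n,im["eye"])
  for l in["battery_pack","fixture","jaw","jaw_back","pulley","bush","tape_measure","pliers"]:
    for f in(landmark_of,):
      print(l,[(round(r["score"],2),np.array(r["location"]).round(),px2w(im,r["location"],0.02 if l=="jaw_back" else 0)[:2]) for r in f(im,l)[:4]])
s=get_state();print(s["eef_pos"],s["eef_rot"],s["ft_force"],s["time"])
E
```

```text
top [ 0.424 -0.019  1.451]
battery_pack [(0.86, array([169., 197.]), array([0.644, 0.266])), (0.83, array([212., 274.]), array([0.504, 0.013])), (0.71, array([190., 384.]), array([ 0.576, -0.342])), (0.53, array([249., 226.]), array([0.386, 0.169]))]
fixture [(0.91, array([174., 241.]), array([0.63 , 0.122]))]Traceback (most recent call last):
  File "<stdin>", line 9, in <module>
ValueError: it knows: battery_pack, bush, fixture, jaw_back, pliers, pulley, tape_measure
```

View pics/t.png

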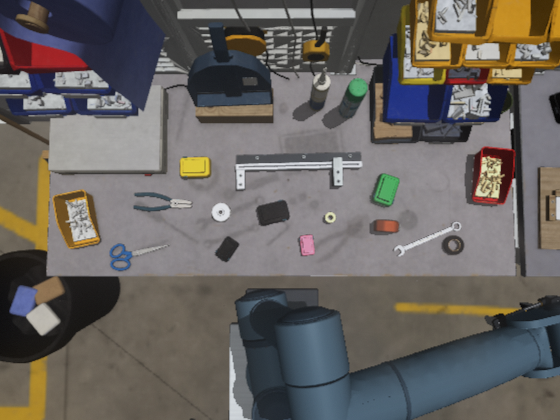

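View pics/s.png

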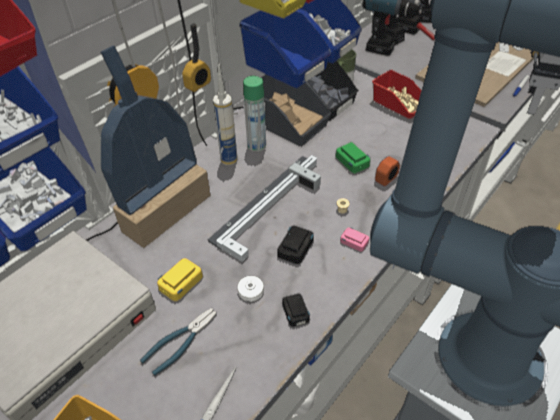

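The top view shows these look-alikes: yellow (169,197), large black (212,274), green (190,384), small black (249,226) and pink (244,307). I choose the larger black one at (212,274), and I'll check it in a close crop.

```bash
cat >> h.py <<'E'
from scipy.optimize import least_squares
def packpts():
    a=[(x,y,z) for x in(-.049,.049) for y in(-.033,.033) for z in(0,.03)]+[(x,y,.041) for x in(-.035,.035) for y in(-.02,.02)]
    return np.array(a)
def sil(im,p,parts):
    m=np.zeros((420*4,560*4),np.uint8);c,s=np.cos(p[2]),np.sin(p[2])
    for P in parts:
        W=np.c_[p[0]+c*P[:,0]-s*P[:,1],p[1]+s*P[:,0]+c*P[:,1],P[:,2]]
        q=np.array([w2px(im,w)[::-1] for w in W]);q=((q+.5)*4).round().astype(np.int32)
        cv2.fillConvexPoly(m,cv2.convexHull(q),255)
    return cv2.resize(m,(560,420),interpolation=cv2.INTER_AREA)/255.
PACK=[packpts()[:8],packpts()[8:]]
def fitpack(ims_masks,p0,parts=PACK):
    from scipy.optimize import minimize
    f=lambda p:sum(np.abs(cv2.GaussianBlur(sil(im,p,parts)-m.astype(float),(0,0),.7)).sum() for im,m in ims_masks)
    best=None
    for a in np.linspace(0,np.pi,9)[:-1] if p0[2] is None else [p0[2]]:
        r=minimize(f,[p0[0],p0[1],a],method="Nelder-Mead",options=dict(initial_simplex=[[p0[0],p0[1],a],[p0[0]+.01,p0[1],a],[p0[0],p0[1]+.01,a],[p0[0],p0[1],a+.2]],xatol=1e-4,fatol=.1))
        if best is None or r.fun<best.fun: best=r
    return best.x,best.fun
def pick(im,label,near,z=0.02):
    r=outline_of(im,label); 
    return min(r,key=lambda r:np.linalg.norm(px2w(im,r["location"],z)[:2]-np.array(near)))["mask"]
E
python3 - <<'E'
from h import *
np.set_printoptions(precision=3,suppress=True)
S=get_image("scene");T=get_image("top")
for im,n in((T,"top"),(S,"scene")):
  for l in["battery_pack","fixture","jaw_back","pulley","bush","tape_measure","pliers"]:
      print(n,l,[(round(r["score"],2),np.array(r["location"]).round(),px2w(im,r["location"],0.02 if l=="jaw_back" else 0)[:2]) for r in landmark_of(im,l)[:5]])
M=[(im,pick(im,"battery_pack",(.504,.013))) for im in (T,S)]
for mm in (M[:1],M[1:],M): print(fitpack(mm,(.504,.013,None)),[m.sum() for _,m in mm])
a=cv2.resize(T["image"][135:235,210:385],None,fx=4,fy=4,interpolation=cv2.INTER_CUBIC)
cv2.imwrite("pics/c.png",a)
s=get_state();print(s["eef_pos"],s["eef_rot"],s["ft_force"],s["time"],T["fx"],S["fx"])
E
```

```text
top battery_pack [(0.74, array([210., 273.]), array([0.512, 0.016])), (0.73, array([167., 196.]), array([0.653, 0.268])), (0.71, array([243., 307.]), array([ 0.405, -0.093])), (0.67, array([192., 385.]), array([ 0.569, -0.344])), (0.58, array([247., 227.]), array([0.394, 0.166]))]
top fixture [(0.8, array([172., 244.]), array([0.636, 0.11 ]))]
top jaw_back [(0.68, array([176., 344.]), array([ 0.62 , -0.208]))]
top pulley [(0.85, array([213., 220.]), array([0.501, 0.187]))]
top bush [(0.43, array([217., 328.]), array([ 0.488, -0.158]))]
top tape_measure []
top pliers [(0.87, array([203., 163.]), array([0.534, 0.372])), (0.39, array([175., 341.]), array([ 0.624, -0.204]))]
scene battery_pack [(0.93, array([163., 350.]), array([ 0.577, -0.327])), (0.8, array([311., 297.]), array([0.386, 0.165])), (0.75, array([248., 293.]), array([0.505, 0.027])), (0.65, array([239., 353.]), array([ 0.405, -0.091])), (0.62, array([279., 176.]), array([0.663, 0.274]))]
scene fixture [(0.86, array([247., 227.]), array([0.639, 0.126])), (0.73, array([291., 251.]), array([0.503, 0.188]))]
scene jaw_back [(0
[... 189 characters left out ...]
 312.]), array([ 0.631, -0.222]))]
scene bush [(0.46, array([210., 341.]), array([ 0.489, -0.155]))]
scene tape_measure [(0.95, array([176., 389.]), array([ 0.457, -0.35 ])), (0.72, array([252., 293.]), array([0.498, 0.035]))]
scene pliers [(0.62, array([339., 181.]), array([0.539, 0.377]))]
(array([0.504, 0.015, 1.832]), np.float64(64.9883900679315)) [np.int64(602)]
(array([0.502, 0.022, 1.936]), np.float64(175.04308007831858)) [np.int64(940)]
(array([0.502, 0.018, 1.89 ]), np.float64(276.127577721849)) [np.int64(602), np.int64(940)]
[ 0.222 -0.611  0.303] [[ 0.94   0.342  0.   ]
 [ 0.342 -0.94  -0.   ]
 [-0.     0.    -1.   ]] [-0.81   0.586 -0.047] 1.1 451.20026878624844 532.3123776870389
```

View pics/c.png

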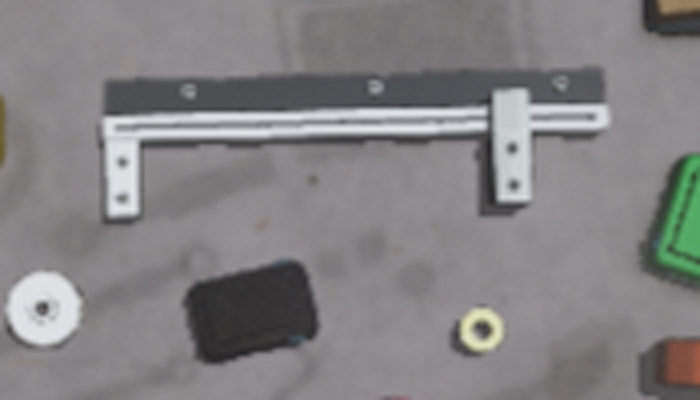

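The crop shows a black pack with a raised top at crop (250,310), tilted about 13°. The fence front edge runs from (140,137) to (490,129) and the end stop's inner face is at column 140. The jaw is at (512,150). This is the right pack, so I'm moving over it.

>>> send_rows --steps "0.034 -0.0427 0 0 0 0 0;0.034 -0.0427 0 0 0 0 0;0.034 -0.0427 0 0 0 0 0;0.034 -0.0427 0 0 0 0 0;0.034 -0.0427 0 0 0 0 0;0.034 -0.0427 0 0 0 0 0;0.034 -0.0427 0 0 0 0 0;0.034 -0.0427 0 0 0 0 0.5"

```text
time: 2.1
eef_pos: [0.3613, -0.1952, 0.303]
eef_rot: [[0.94, 0.341, 0.001], [0.341, -0.94, -0.001], [0.001, 0.001, -1.0]]
ft_force: [0.6, -1.1, 0.8]
finger_gap: 0.363
grasp_force: 0.0
```

>>> send_rows --steps "0.034 -0.0427 0 0 0 0 0.5;0.034 -0.0427 0 0 0 0 0.5;0.034 -0.0427 0 0 0 0 0.5;0.034 -0.0427 0 0 0 0 0.5;0 0 0 0 0 9.5 0.5;0 0 0 0 0 9.5 0.5;0 0 0 0 0 0 0.5;0 0 0 0 0 0 0.5"

```text
time: 3.1
eef_pos: [0.4304, 0.01, 0.3027]
eef_rot: [[1.0, 0.019, 0.0], [0.019, -1.0, -0.0], [0.0, 0.0, -1.0]]
ft_force: [-0.0, -0.2, -0.5]
finger_gap: 0.502
grasp_force: 0.0
```

```bash
python3 - <<'E'
from h import *
np.set_printoptions(precision=3,suppress=True)
s=get_state();print(s["time"],s["eef_pos"],s["eef_rot"],s["finger_gap"],s["ft_force"])
W=get_image("wrist");cv2.imwrite("pics/w.png",W["image"]);print(W["eye"],W["fx"])
for l in["battery_pack","fixture","jaw_back"]:
  print(l,[(round(r["score"],2),np.array(r["location"]).round(),px2w(W,r["location"],0.02 if l=="jaw_back" else 0)[:2]) for r in landmark_of(W,l)[:4]])
try:
  m=pick(W,"battery_pack",(.504,.013)); print(fitpack([(W,m)],(.504,.016,None)),m.sum())
except Exception as e: print(e)
E
```

```text
3.1 [0.43  0.01  0.303] [[ 1.     0.019  0.   ]
 [ 0.019 -1.    -0.   ]
 [ 0.     0.    -1.   ]] 0.5018064760120956 [-0.021 -0.187 -0.474]
[0.502 0.01  0.386] 369.14666608232017
battery_pack [(0.92, array([226., 130.]), array([0.388, 0.169])), (0.85, array([117., 269.]), array([0.505, 0.02 ])), (0.76, array([220., 366.]), array([ 0.4  , -0.087]))]
fixture []
jaw_back []
(array([ 0.503,  0.02 , -1.316]), np.float64(772.809307573483)) 6956
```

View pics/w.png

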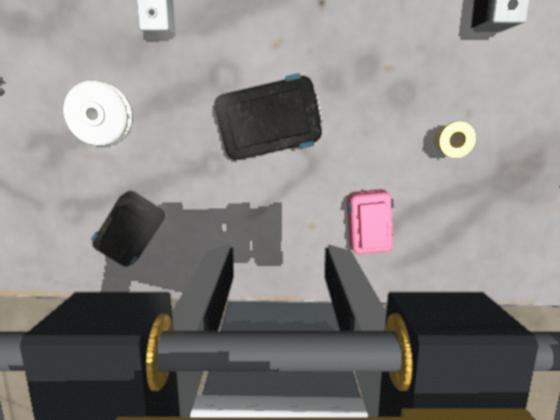

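The wrist view shows the pack at (117,269), the pulley at (114,97), the bush at (140,457), the pink pack at (220,370) and the small black pack at (228,130). The way down behind the pack is clear, so I descend.

>>> send_rows --steps "0 -0.006 0.05 0 0 0 0.5;0 0 0.05 0 0 0 0.5;0 0 0.05 0 0 0 0.5;0 0 0.03 0 0 0 0.5;0 0 0.0135 0 0 0 0.5;0 0 0 0 0 0 0.5"

```text
time: 4.1
eef_pos: [0.4303, 0.0161, 0.109]
eef_rot: [[1.0, 0.017, -0.001], [0.017, -1.0, 0.0], [-0.001, -0.0, -1.0]]
ft_force: [-0.1, -0.1, 0.9]
finger_gap: 0.5
grasp_force: 0.0
```

>>> send_rows --steps "0.01 0 0 0 0 0 0.5;0.01 0 0 0 0 0 0.5;0.008 0 0 0 0 0 0.5;0.008 0 0 0 0 0 0.5;0.008 0 0 0 0 0 0.5;0.008 0 0 0 0 0 0.5;0.008 0 0 0 0 0 0.5;0 0 0 0 0 0 0.5"

```text
time: 5.1
eef_pos: [0.4916, 0.0169, 0.1095]
eef_rot: [[1.0, 0.017, 0.003], [0.017, -1.0, -0.0], [0.003, 0.001, -1.0]]
ft_force: [0.1, 0.8, 0.7]
finger_gap: 0.5
grasp_force: 0.0
```

```bash
python3 - <<'E'
from h import *
np.set_printoptions(precision=3,suppress=True)
T=get_image("top");W=get_image("wrist")
cv2.imwrite("pics/w2.png",np.vstack([W["image"]]))
for n,im in(("t",T),("w",W)):
  for l in["battery_pack","fixture","jaw_back"]:
    print(n,l,[(round(r["score"],2),np.array(r["location"]).round(),px2w(im,r["location"],0.02 if l=="jaw_back" else 0)[:2]) for r in landmark_of(im,l)[:3]])
E
```

```text
t battery_pack [(0.88, array([168., 197.]), array([0.65 , 0.265])), (0.82, array([192., 385.]), array([ 0.569, -0.344])), (0.74, array([251., 228.]), array([0.379, 0.16 ]))]
t fixture [(0.75, array([172., 247.]), array([0.636, 0.102]))]
t jaw_back [(0.68, array([174., 342.]), array([ 0.625, -0.204]))]
w battery_pack [(0.8, array([173., 283.]), array([0.537, 0.014]))]
w fixture []
w jaw_back []
```

View pics/w2.png

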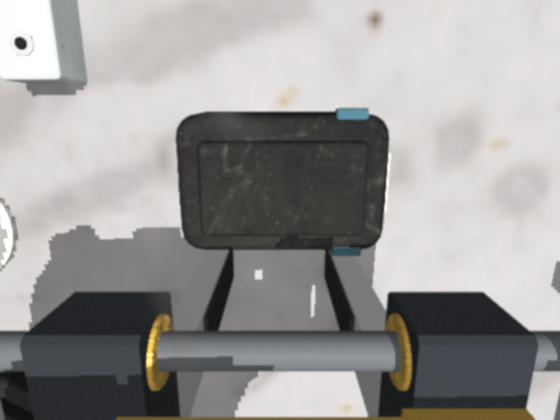

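The pack has squared itself to the fingertips (front edge at row 113, columns 180–385) and the end stop shows upper left at (40,40). I push on toward the fence.

>>> send_rows --steps "0.008 0 0 0 0 0 0.5;0.008 0 0 0 0 0 0.5;0.008 0 0 0 0 0 0.5;0.008 0 0 0 0 0 0.5;0.008 0 0 0 0 0 0.5;0.008 0 0 0 0 0 0.5;0.004 0 0 0 0 0 0.5;0 0 0 0 0 0 0.5"

```text
time: 6.5
eef_pos: [0.5431, 0.018, 0.1094]
eef_rot: [[1.0, 0.017, 0.002], [0.017, -1.0, -0.0], [0.002, 0.0, -1.0]]
ft_force: [0.3, 0.6, -0.5]
finger_gap: 0.5
grasp_force: 0.1
```

```bash
python3 - <<'E'
from h import *
W=get_image("wrist")
cv2.imwrite("pics/w3.png",W["image"])
np.save("w3.npy",{k:W[k] for k in("fx","fy","cx","cy","eye","orientation")},allow_pickle=True)
E
```

```text
(no output)
```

View pics/w3.png

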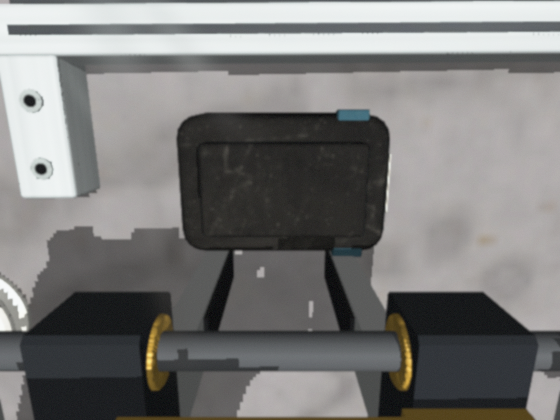

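The fence's front top edge is at about row 54, nearly parallel to the pack's front edge at row 113. The stop's inner top edge runs from (60,57) to (193,78).

```bash
python3 - <<'E'
from h import *
np.set_printoptions(precision=4,suppress=True)
W=np.load("w3.npy",allow_pickle=True).item()
im=cv2.imread("pics/w3.png",0).astype(int)
for c in(120,200,300,400,500,550):print(c,list(im[40:82,c]))
P=[]
for c in(120,300,500,550):
  r=44+np.argmin(np.diff(im[44:66,c]));P.append(px2w(W,(r+.5,c),.026)[:2]);print(c,r,P[-1])
print(np.degrees(np.polyfit([p[1] for p in P],[p[0] for p in P],1)))
for rc in((62,57),(193,78)):print("stop",px2w(W,rc,.026))
for rc in((113,280),(180,180),(180,388)):print("pack",px2w(W,rc,.03))
E
```

```text
120 [np.int64(227), np.int64(228), np.int64(229), np.int64(231), np.int64(231), np.int64(231), np.int64(231), np.int64(231), np.int64(231), np.int64(231), np.int64(230), np.int64(227), np.int64(220), np.int64(203), np.int64(180), np.int64(147), np.int64(124), np.int64(114), np.int64(114), np.int64(114), np.int64(113), np.int64(113), np.int64(113), np.int64(113), np.int64(117), np.int64(120), np.int64(120), np.int64(118), np.int64(120), np.int64(120), np.int64(118), np.int64(119), np.int64(130), np.int64(154), np.int64(168), np.int64(171), np.int64(169), np.int64(171), np.int64(169), np.int64(169), np.int64(170), np.int64(169)]
200 [np.int64(233), np.int64(234), np.int64(235), np.int64(235), np.int64(237), np.int64(235), np.int64(235), np.int64(235), np.int64(234), np.int64(235), np.int64(233), np.int64(227), np.int64(218), np.int64(195), np.int64(163), np.int64(129), np.int64(111), np.int64(107), np.int64(106), np.int64(108), np.int64(108), np.int64(107), np.int64(109), np.int64(113), np.int64(118), np.int64(119), np.int64(118), np.int64(121), np.int64(119), np.int64(121), np.int64(1
[... 2202 characters left out ...]
int64(189), np.int64(151), np.int64(113), np.int64(86), np.int64(79), np.int64(79), np.int64(78), np.int64(79), np.int64(80), np.int64(78), np.int64(81), np.int64(86), np.int64(89), np.int64(90), np.int64(90), np.int64(89), np.int64(91), np.int64(90), np.int64(89), np.int64(90), np.int64(92), np.int64(109), np.int64(139), np.int64(156), np.int64(160), np.int64(160), np.int64(162), np.int64(161), np.int64(161), np.int64(163), np.int64(163)]
120 54 [0.6404 0.0847]
300 53 [0.6421 0.0092]
500 52 [ 0.6438 -0.0745]
550 51 [ 0.6446 -0.0953]
[-1.3005 36.8005]
stop [0.637  0.1115 0.026 ]
stop [0.5809 0.1091 0.026 ]
pack [0.6178 0.0171 0.03  ]
pack [0.5884 0.061  0.03  ]
pack [ 0.5899 -0.0312  0.03  ]
```

>>> send_rows --steps "0.008 0 0 0 0 0 0.5;0.008 0 0 0 0 0.3 0.5;0.004 0 0 0 0 0 0.5;0.003 0 0 0 0 0 0.5;0.002 0 0 0 0 0 0.5;0 0 0 0 0 0 0.5"

```text
time: 7.3
eef_pos: [0.566, 0.0184, 0.109]
eef_rot: [[1.0, 0.013, -0.005], [0.013, -1.0, -0.0], [-0.005, -0.0, -1.0]]
ft_force: [-10.6, -0.9, 8.5]
finger_gap: 0.5
grasp_force: 5.3
```

>>> send_rows --steps "0.0015 0 0 0 0 0 0.5;0.0015 0 0 0 0 0 0.5;0 0 0 0 0 0 0.5"

```text
time: 7.68
eef_pos: [0.5668, 0.0185, 0.1086]
eef_rot: [[1.0, 0.013, -0.013], [0.013, -1.0, 0.0], [-0.013, -0.0, -1.0]]
ft_force: [-20.2, -2.1, 16.0]
finger_gap: 0.499
grasp_force: 10.1
```

The pack is seated against the fence (−20 N). I back off, lift, close the fingers and go round to the right-hand end.

>>> send_rows --steps "-0.006 0 0 0 0 0 0.5;-0.02 0 0 0 0 0 0.5;0 0 -0.04 0 0 0 0;0 0 -0.04 0 0 0 0;0.01 0.042 0 0 0 0 0;0.03 0.042 0 0 0 -0.5 0;0.028 0 0 0 0 0 0;0 0 0 0 0 0 0"

```text
time: 8.68
eef_pos: [0.6151, -0.0655, 0.1897]
eef_rot: [[1.0, 0.02, 0.003], [0.02, -1.0, -0.001], [0.003, 0.001, -1.0]]
ft_force: [-0.5, -0.3, -0.8]
finger_gap: 0.004
grasp_force: 0.0
```

```bash
python3 - <<'E'
from h import *
np.set_printoptions(precision=4,suppress=True)
W=get_image("wrist");T=get_image("top")
cv2.imwrite("pics/w4.png",W["image"])
s=get_state();print(s["eef_pos"],s["finger_gap"],s["ft_force"])
m=pick(T,"battery_pack",(.609,.015));print(fitpack([(T,m)],(.609,.015,1.59)),m.sum())
E
```

```text
[ 0.6131 -0.0645  0.1889] 0.003363547369781959 [ 0.3916  0.1106 -0.1845]
(array([0.611 , 0.018 , 1.6194]), np.float64(453.9098039215687)) 222
```

View pics/w4.png

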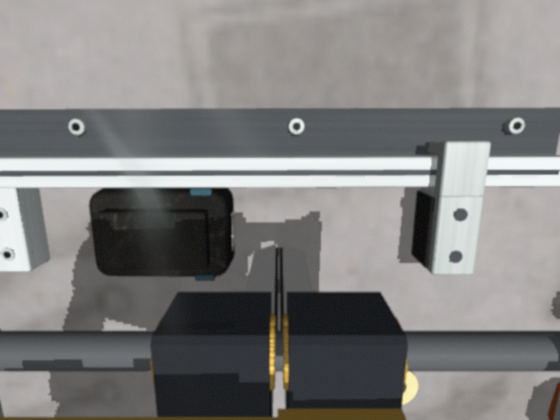

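The pack lies flush along the fence with its right end at column 233. The closed fingers are at column 279 between the pack and the jaw, in free space. I lower them and push left.

>>> send_rows --steps "-0.004 0 0.03 0 0 0 0;0 0 0.03 0 0 0 0;0 0 0.02 0 0 0 0;0 0 0 0 0 0 0;0 -0.008 0 0 0 0 0;0 -0.008 0 0 0 0 0;0 -0.008 0 0 0 0 0;0 -0.008 0 0 0 0 0"

```text
time: 9.82
eef_pos: [0.6095, -0.0331, 0.1104]
eef_rot: [[1.0, 0.021, 0.002], [0.021, -1.0, -0.002], [0.002, 0.002, -1.0]]
ft_force: [-1.1, -4.8, 2.6]
finger_gap: 0.007
grasp_force: 2.4
```

>>> send_rows --steps "0 -0.008 0 0 0 0 0;0 -0.008 0 0 0 0 0;0 -0.006 0 0 0 0 0;0 -0.003 0 0 0 0 0;0 -0.002 0 0 0 0 0;0 0 0 0 0 0 0"

```text
time: 10.58
eef_pos: [0.6087, -0.006, 0.1098]
eef_rot: [[1.0, 0.021, 0.002], [0.021, -1.0, -0.001], [0.002, 0.001, -1.0]]
ft_force: [0.6, -4.1, 3.0]
finger_gap: 0.012
grasp_force: 2.2
```

>>> send_rows --steps "0 -0.002 0 0 0 0 0;0 -0.002 0 0 0 0 0;0 -0.002 0 0 0 0 0;0 0 0 0 0 0 0"

```text
time: 11.08
eef_pos: [0.6084, -0.0001, 0.1096]
eef_rot: [[1.0, 0.021, 0.001], [0.021, -1.0, -0.0], [0.001, 0.0, -1.0]]
ft_force: [1.0, -5.4, 3.9]
finger_gap: 0.005
grasp_force: 2.5
```

>>> send_rows --steps "0 -0.0015 0 0 0 0 0;0 -0.0015 0 0 0 0 0;0 0 0 0 0 0 0"

```text
time: 11.45
eef_pos: [0.6083, 0.0024, 0.1096]
eef_rot: [[1.0, 0.021, 0.001], [0.021, -1.0, -0.002], [0.001, 0.002, -1.0]]
ft_force: [-0.1, -7.2, 4.4]
finger_gap: 0.008
grasp_force: 3.6
```

>>> send_rows --steps "0 -0.0015 0 0 0 0 0;0 -0.0015 0 0 0 0 0;0 0 0 0 0 0 0"

```text
time: 11.82
eef_pos: [0.6085, 0.0029, 0.1096]
eef_rot: [[1.0, 0.022, 0.001], [0.022, -1.0, -0.007], [0.001, 0.007, -1.0]]
ft_force: [0.8, -16.3, 3.0]
finger_gap: 0.006
grasp_force: 8.6
```

Contact with the stop (−16 N, no further travel). I back off, lift and move behind the jaw.

>>> send_rows --steps "0 0.006 0 0 0 0 0;0 0.02 0 0 0 0 0;0 0 -0.05 0 0 0 0;0 0 -0.05 0 0 0 0;0 0.05 0 0 0 0 0;0 0.05 0 0 0 0 0;0 0.05 0 0 0 0 0;0 0.05 0 0 0 0 0"

```text
time: 12.82
eef_pos: [0.6119, -0.2214, 0.2084]
eef_rot: [[1.0, 0.021, -0.001], [0.021, -1.0, 0.002], [-0.001, -0.002, -1.0]]
ft_force: [1.1, 0.4, -0.3]
finger_gap: 0.003
grasp_force: 0.0
```

>>> send_rows --steps "0.005 0.014 0 0 0 0 0;0 0 0 0 0 0 0;0 0 0 0 0 0 0"

```text
time: 13.2
eef_pos: [0.6178, -0.2322, 0.2086]
eef_rot: [[1.0, 0.022, -0.001], [0.022, -1.0, 0.001], [-0.001, -0.001, -1.0]]
ft_force: [-0.1, 1.0, -0.4]
finger_gap: 0.007
grasp_force: 0.0
```

```bash
python3 - <<'E'
from h import *
np.set_printoptions(precision=4,suppress=True)
W=get_image("wrist");T=get_image("top")
cv2.imwrite("pics/w5.png",np.vstack([W["image"],cv2.resize(T["image"][150:200,235:375],(560,180))]))
s=get_state();print(s["eef_pos"],s["finger_gap"],s["ft_force"])
print([(r["score"],px2w(W,r["location"],.02)) for r in landmark_of(W,"jaw_back")])
E
```

```text
[ 0.6178 -0.2321  0.2089] 0.006317116668372894 [ 0.4213 -0.5569 -0.4493]
[(0.96, array([ 0.6148, -0.1976,  0.02  ]))]
```

View pics/w5.png

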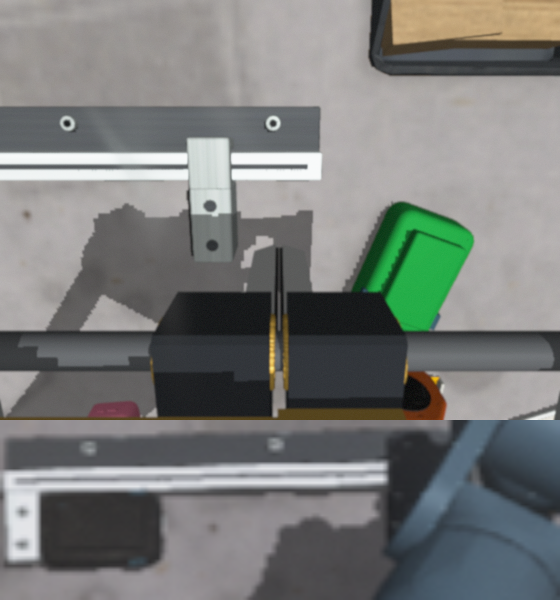

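The pack sits in the corner of fence and stop (lower strip, (95,530)). The jaw is at (200,212), the fingers are behind it at column 279, and the green look-alike is clear of the path. I lower and push the jaw.

>>> send_rows --steps "-0.002 0 0.04 0 0 0 0;0 0 0.04 0 0 0 0;0 0 0.016 0 0 0 0;0 0 0 0 0 0 0;0 -0.008 0 0 0 0 0;0 -0.008 0 0 0 0 0;0 -0.008 0 0 0 0 0;0 -0.008 0 0 0 0 0"

```text
time: 14.35
eef_pos: [0.6157, -0.202, 0.1144]
eef_rot: [[1.0, 0.021, 0.002], [0.021, -1.0, -0.002], [0.002, 0.002, -1.0]]
ft_force: [-0.9, -2.9, 2.5]
finger_gap: 0.007
grasp_force: 1.8
```

>>> send_rows --steps "0 -0.012 0 0 0 0 0;0 -0.012 0 0 0 0 0;0 -0.012 0 0 0 0 0;0 -0.012 0 0 0 0 0;0 -0.012 0 0 0 0 0;0 -0.012 0 0 0 0 0;0 -0.012 0 0 0 0 0;0 -0.012 0 0 0 0 0"

```text
time: 15.35
eef_pos: [0.6132, -0.105, 0.1132]
eef_rot: [[1.0, 0.021, 0.0], [0.021, -1.0, 0.0], [0.0, -0.0, -1.0]]
ft_force: [1.9, -4.0, 2.2]
finger_gap: 0.005
grasp_force: 1.9
```

>>> send_rows --steps "0 -0.012 0 0 0 0 0;0 -0.012 0 0 0 0 0;0 -0.012 0 0 0 0 0;0 -0.01 0 0 0 0 0;0 -0.008 0 0 0 0 0;0 -0.004 0 0 0 0 0;0 0 0 0 0 0 0"

```text
time: 16.23
eef_pos: [0.6113, -0.047, 0.1125]
eef_rot: [[1.0, 0.021, -0.002], [0.021, -1.0, 0.002], [-0.002, -0.002, -1.0]]
ft_force: [-0.2, 0.0, 0.3]
finger_gap: 0.001
grasp_force: 0.0
```

>>> send_rows --steps "0 -0.004 0 0 0 0 0;0 -0.004 0 0 0 0 0;0 -0.004 0 0 0 0 0;0 -0.003 0 0 0 0 0;0 -0.002 0 0 0 0 0;0 0 0 0 0 0 0"

```text
time: 16.98
eef_pos: [0.6118, -0.0304, 0.1132]
eef_rot: [[1.0, 0.021, 0.001], [0.021, -1.0, 0.001], [0.001, -0.001, -1.0]]
ft_force: [0.0, -1.4, -0.5]
finger_gap: 0.007
grasp_force: 0.4
```

>>> send_rows --steps "0 -0.0015 0 0 0 0 0;0 -0.0015 0 0 0 0 0;0 0 0 0 0 0 0"

```text
time: 17.35
eef_pos: [0.6119, -0.0294, 0.1134]
eef_rot: [[1.0, 0.021, 0.001], [0.021, -1.0, -0.003], [0.001, 0.003, -1.0]]
ft_force: [-0.8, -8.5, -2.5]
finger_gap: 0.005
grasp_force: 4.5
```

>>> send_rows --steps "0 -0.0015 0 0 0 0 0;0 -0.0015 0 0 0 0 0;0 0 0 0 0 0 0"

```text
time: 17.73
eef_pos: [0.6119, -0.0289, 0.1135]
eef_rot: [[1.0, 0.022, 0.001], [0.022, -1.0, -0.009], [0.001, 0.009, -1.0]]
ft_force: [-1.0, -18.7, -3.0]
finger_gap: 0.005
grasp_force: 9.5
```

>>> send_rows --steps "0 0.006 0 0 0 0 0;0 0.03 0 0 0 0 0;0 0.02 -0.02 0 0 0 0;0 0 -0.06 0 0 0 0;0 0 -0.06 0 0 0 0;-0.03 0 0 0 0 0 0;0 0 0 0 0 0 0;0 0 0 0 0 0 0"

```text
time: 18.73
eef_pos: [0.583, -0.0813, 0.2534]
eef_rot: [[1.0, 0.021, 0.001], [0.021, -1.0, 0.0], [0.001, -0.0, -1.0]]
ft_force: [0.2, 1.1, -0.8]
finger_gap: 0.003
grasp_force: 0.0
```

```bash
python3 - <<'E'
from h import *
W=get_image("wrist")
cv2.imwrite("pics/w6.png",W["image"])
s=get_state();print(s["eef_pos"],s["ft_force"])
E
```

```text
[ 0.58305462 -0.08130459  0.25299139] [ 0.31989302 -0.12799165  0.44529978]
```

View pics/w6.png

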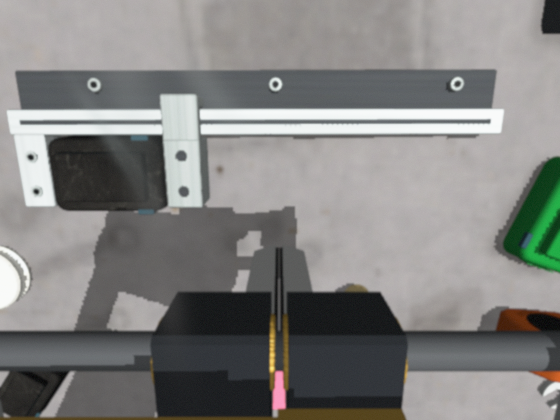

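The jaw at (150,181) meets the pack at (173,107), which sits in the corner by the stop at (165,35). I'll check the fence gap numerically.

```bash
python3 - <<'E'
from h import *
np.set_printoptions(precision=4,suppress=True)
W=get_image("wrist");g=cv2.cvtColor(W["image"],cv2.COLOR_BGR2GRAY).astype(float)
g=cv2.GaussianBlur(g,(5,1),0)
for c in range(65,160,15):
  d=np.diff(g[:,c]);n=200+np.argmax(d[200:218]);f=125+np.argmin(d[125:145])
  # fence top front edge, pack near edge
  a=px2w(W,(f+.5,c),.026);b=px2w(W,(n+.5,c),.03);b2=px2w(W,(n+.5,c),.0)
  print(c,f,n,a[:2],b[:2],"gap",a[0]-b[0]-.066)
E
```

```text
65 134 209 [0.6399 0.0942] [0.5773 0.0995] gap -0.0034675085981285547
80 134 210 [0.6401 0.0818] [0.5767 0.0868] gap -0.002601224044123829
95 134 210 [0.6404 0.0695] [0.577 0.074] gap -0.002614544577479061
110 133 210 [0.6414 0.0571] [0.5772 0.0612] gap -0.0018229795748616051
125 133 210 [0.6417 0.0448] [0.5775 0.0484] gap -0.0018365016290515235
140 133 209 [0.6419 0.0325] [0.5786 0.0355] gap -0.002728470513356618
155 134 210 [0.6414 0.0202] [0.578  0.0228] gap -0.002667796858199123
```

```bash
python3 -c "
from bench import *
print(hand_in())"
```

```text
the job is handed in; nothing more can be done
None
```

The job is handed in: the larger black pack is flat against the fence and end stop, the jaw is pressed up to its other end, and the arm finished clear. I saw no bystander moved and the pack was only pushed; `hand_in()` returned no verdict.

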